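# Pair the gear samples, zero the peak pointer and send the carrier to test

### The arm

A 6-joint arm with a two-finger parallel gripper is mounted at the origin on the work surface. World frame = base frame: x ahead of the robot, y to its left, z up, the work surface at z = 0. Lengths are in m, angles in rad, forces in N, time in s.
With the tool pointing down it reaches from about 0.2 to 0.875 m from the base axis. Payload 3.4 kg.
Tool frame: the origin (TCP) lies between the finger pads; the fingertips stand 25 mm ahead of it and the grasp point (between the pads) lies 6 mm ahead of it (r.nose_length is the z of the fingertips in the tool frame, in m); z points along the fingers, y is the line along which they close (so a half turn about z gives the same grasp; the last joint's range is limited). The gripper opens to 94 mm and grips with 3 to 60 N. Pads are 16 mm wide; open, the fingers measure 119 mm over their backs; the gripper's body (75 mm by 177 mm) begins 78 mm behind the grasp point.
Start: joints at [1.088, 0.276, 1.505, -0, 1.361, -0.121], TCP at [0.204, 0.538, 0.23] pointing down, gripper open.
Joint ranges: [-2.89, 2.89], [-0.75, 2.08], [0.22, 2.7], [-1.18, 4.32], [0.11, 2.71], [-2.7, 2.7]. Speed limits (rad/s): [2.57, 2.57, 3.14, 3.14, 3.14, 3.14].

### API

Orientations are given as a unit quaternion [w, x, y, z].
In Python, from plant import r, gripper_to, inverse_kinematics, vision, models, telemetry gives the robot as it stands. Calls block until the motion is done:
- r.move_to(position, orientation): joint-space move of the TCP to a pose.
- r.move_l(position, rot=None, vel=0.15, guard=None): straight line of the TCP; rot=None keeps the orientation; vel is the mean speed in m/s. With guard (N) it stops when the force on the tool has changed by that much, and returns True; else False.
- r.movej(angles): joint-space move.
- gripper_to(opening, f_grip=None): finger opening in m; f_grip is the grip in N (None keeps the last); returns when the fingers have stopped.
- r.hold(seconds).
- inverse_kinematics(position, orientation): joint angles nearest the present ones, or None.
- vision.snapshot(name): name is "side" or "top"; returns the picture (480x640x3 uint8, red, green, blue); there is no depth.
- vision.get_calibration(name): a dict with "fx", "fy", "cx", "cy" (pixels), "position" and "orientation" of the camera in the world. Camera axes: x right, y down, z forward; pixel columns grow to the right and rows downward; lengths in m; the calibration is good to about 2 mm. A picture is of the moment at which its call begins. get_calibration takes no time and is no camera call.
A pose or a line that the arm cannot do raises r.PlanningError and nothing moves.
- r.sign_off(): hands the job in; it is judged then, once.
Trained networks look in the newest picture that a camera, given by its name, has taken for a name from the list of things; names that differ only in an ending like _2 or _b are one class to them, and where a whole thing is asked for, a point or a joint stands for the part that bears it (a point fixed in the world has none). Each returns a list of dicts, best first, with "score" (0 to 1); they miss things now and then, are a little off and sometimes report something else, mostly with a low value. They report only what shows in the picture. A call takes as long as a camera call.
- models.boxes_of(thing, camera): "at" ([x, y, z] in m, in world coordinates, good to about 4 mm: the middle of the surface that is visible of it).
- models.regions_of(thing, camera): "pixels" (480x640 bool, what is visible of it).
- models.mark_of(thing, camera): "at" ([x, y, z] in m, in world coordinates, good to about 4 mm: a listed point, or the origin of a listed thing).
Readings, each from a call of its own:
- telemetry.current_t(): time.
- telemetry.current_joints(): joint angles.
- telemetry.current_dq(): joint speeds.
- telemetry.current_joint_efforts(): joint torques, N m.
- telemetry.current_ee_pos(): TCP position.
- telemetry.current_tool_rot(): TCP orientation.
- telemetry.current_wrist_force(): force on the tool from outside, world axes, zero at the start.
- telemetry.current_torque(): the same for the moment, N m.
- telemetry.current_opening(): finger opening in m.
- telemetry.current_finger_force(): force on a finger pad.
Only numpy, scipy, OpenCV 4.12 (cv2) and the standard library are available. Lean on these libraries where they do the work, as an engineer would, in place of code of your own. Each camera call takes 0.05 s, during which the arm holds its last target. There are 200 camera calls.

### The job

Put every loose piece of climbing gear that has a twin in the long carrier tray into the same bay as that twin, lying flat on the bay floor next to it, while the carrier stands at the loading station; gear without a twin stays where it is. Once all pairs are together, slide the carrier along its rail fully home against the stop at the test station, with the pairs still in their bays. Also turn the reset knob of the peak-load indicator back to its zero stop (at any time), and leave the other things on the shelf undisturbed.

Things in the scene. Friction and masses are not known exactly. Their poses are not given: they have to be found in the camera images.
- loose_carabiner: Loose sample, lying on the shelf at the start (may be absent): aluminium oval carabiner 100 x 44 mm, closed oval of 10 mm round bar, straight long sides 34 mm apart on centres (24 mm clear between), 90 g, flat. Origin at its centre, 5 mm above its underside; x along it, y across, z up. No bar at its centre: grip a long side at y = +17 or -17 mm, or a round end at x = +45 or -45 mm.
- seated_carabiner: The twin of loose_carabiner, same shape, size and frame; it lies loose but already in place in one bay of the carrier, long side across the rail, its centre about 34 mm to the -y side of the bay's centre line. Which bay varies.
- loose_swivel: Loose sample, lying on the shelf at the start (may be absent): steel swivel: square-sided body 44 long, 24 wide, 22 mm high, a ring eye 36 mm across (10 mm bar) at each end, 114 mm overall, 180 g. Origin at the body's centre, 11 mm above its underside; x along it, y across, z up. Grip the body across y at the origin.
- seated_swivel: The twin of loose_swivel, same shape, size and frame; it lies loose but already in place in one bay of the carrier, long side across the rail, its centre about 34 mm to the -y side of the bay's centre line. Which bay varies.
- loose_eight: Loose sample, lying on the shelf at the start (may be absent): aluminium figure-eight plate of 11 mm bar: large ring (54 mm across) at -x, small ring (38 mm) at +x, straight waist 11 mm wide between, 114 mm long, 110 g, flat. Origin on the waist, 5.5 mm above its underside; x along it, y across, z up. Grip the waist across y, from x = 0 to +15 mm.
- seated_eight: The twin of loose_eight, same shape, size and frame; it lies loose but already in place in one bay of the carrier, long side across the rail, its centre about 34 mm to the -y side of the bay's centre line. Which bay varies.
- loose_toggle: Loose sample, lying on the shelf at the start (may be absent): steel T-toggle: ring eye (46 mm across) at -x, straight 12 mm round shank, 52 mm cross bar at +x, 112 mm long, 160 g, flat. Origin on the shank, 6 mm above its underside; x along it, y across, z up. Grip the shank across y, from x = 0 to +20 mm.
- seated_toggle: The twin of loose_toggle, same shape, size and frame; it lies loose but already in place in one bay of the carrier, long side across the rail, its centre about 34 mm to the -y side of the bay's centre line. Which bay varies.
- rail: Fixed slide rail on the shelf, 664 mm long, about 120 mm wide. Origin on the shelf under the middle of the rail; z up, y along the rail: the loading station is at the -y end, the test station (by the test jaw) at the +y end; the carrier is square to the rail. All bays, twins and the push grip turn with its yaw.
- carrier (a joint): Position of the specimen carrier along the rail in m: 0 at the loading station (start), 0.100 hard against the stop of the test station (rail +y). Stays where left; about 3 N of friction, no spring. A tray 158 mm (across the rail) x 524 mm (along it), floor 30 mm above the shelf; lips and dividers 4 mm thick stand 12 mm above the floor.
- bay0 (a point): Centre of the floor of carrier bay 0 (counted from the -y end), moves with the carrier; axes like the rail's. Clear inside: 150 mm in x, 126 mm in y, walls 12 mm high.
- bay1 (a point): Centre of the floor of carrier bay 1 (counted from the -y end), moves with the carrier; axes like the rail's. Clear inside: 150 mm in x, 126 mm in y, walls 12 mm high.
- bay2 (a point): Centre of the floor of carrier bay 2 (counted from the -y end), moves with the carrier; axes like the rail's. Clear inside: 150 mm in x, 126 mm in y, walls 12 mm high.
- bay3 (a point): Centre of the floor of carrier bay 3 (counted from the -y end), moves with the carrier; axes like the rail's. Clear inside: 150 mm in x, 126 mm in y, walls 12 mm high.
- push_grip (a point): Point on the centre line of the upright black push grip at the middle of the carrier's front (robot-side) edge, 10 mm below its top. The grip measures 24 mm (across the rail) x 16 mm (along the rail) x 46 mm high, top 82 mm above the shelf; pinch it from above across its 16 mm (along the rail) and move along the rail's +y, or push it.
- indicator: Fixed grey peak-load indicator box, 115 x 115 x 45 mm, white round scale and knob on top. Origin under its centre on the shelf, z up; the zero stop is on its +x side. It stands on the left or on the right of the shelf; a blue gauge case of the same footprint (115 x 115 x 50 mm, fixed) stands in the place on the other side.
- peak (a joint): Angle of the peak pointer and its reset knob in rad: 0 hard against the zero stop, positive turned clockwise seen from above (so resetting turns it anticlockwise seen from above). Range 0 to 2.7. It stays where it is left; about 0.06 N m of friction.
- peak_grip (a point): On the knob's axis, 70 mm above the shelf, 10 mm below the top of its bar grip: an upright steel bar 50 mm long, 12 mm wide, 24 mm high on a 56 mm disc (disc top 56 mm above the shelf). Turns with the knob: point x runs along the bar towards the pointer, z up; at joint 0 its x is the indicator's x.
- shackle: Bystander among the samples: dark steel U-shackle with its pin, about 63 x 72 x 12 mm; it has no twin in the carrier. Origin at its centre, 6 mm up.
- gate_clip: Bystander: red plastic gate clip, about 82 x 46 x 10 mm, between samples and robot. Origin at its centre, 5 mm up.
- stopper: Bystander: black rubber stopper, 44 mm across at the top, 35 mm high. Origin under its centre.

How it is judged:
On the way, in this order (a step that is already met when the one before it is completed fails the run):
1. all loose samples lie flat in the bays of their twins, let go, with the carrier still at the loading station (angle between the z axis of each of loose_carabiner, loose_swivel, loose_eight, loose_toggle and the z axis of bay0, either way round below 0.2 rad and z of loose_carabiner in the frame of bay0 below 0.011 m and (horizontal distance between each of loose_carabiner, seated_carabiner and bay0 below 0.06 m or horizontal distance between each of loose_carabiner, seated_carabiner and bay1 below 0.06 m or horizontal distance between each of loose_carabiner, seated_carabiner and bay2 below 0.06 m or horizontal distance between each of loose_carabiner, seated_carabiner and bay3 below 0.06 m) and z of loose_swivel in the frame of bay0 below 0.017 m and (horizontal distance between each of loose_swivel, seated_swivel and bay0 below 0.06 m or horizontal distance between each of loose_swivel, seated_swivel and bay1 below 0.06 m or horizontal distance between each of loose_swivel, seated_swivel and bay2 below 0.06 m or horizontal distance between each of loose_swivel, seated_swivel and bay3 below 0.06 m) and z of loose_eight in the frame of bay0 below 0.0115 m and (horizontal distance between each of loose_eight, seated_eight and bay0 below 0.06 m or horizontal distance between each of loose_eight, seated_eight and bay1 below 0.06 m or horizontal distance between each of loose_eight, seated_eight and bay2 below 0.06 m or horizontal distance between each of loose_eight, seated_eight and bay3 below 0.06 m) and z of loose_toggle in the frame of bay0 below 0.012 m and (horizontal distance between each of loose_toggle, seated_toggle and bay0 below 0.06 m or horizontal distance between each of loose_toggle, seated_toggle and bay1 below 0.06 m or horizontal distance between each of loose_toggle, seated_toggle and bay2 below 0.06 m or horizontal distance between each of loose_toggle, seated_toggle and bay3 below 0.06 m) and contact force between each of loose_carabiner, loose_swivel, loose_eight, loose_toggle and the fingers below 0.05 N and value of joint carrier below 0.03 m), for 0.2 s.
2. the carrier is slid home against the test-station stop (value of joint carrier above 0.094 m), for 0.2 s.
At the end, for the whole second after the job is handed in: Each loose sample lies flat (0.2 rad) and still on the floor of its twin's bay (both centres within 60 mm of the bay centre; neither raised over 6 mm); twins flat too; carrier within 6 mm of the test-station stop; peak pointer within 0.08 rad of its zero stop (angle between the z axis of each of loose_carabiner, loose_swivel, loose_eight, loose_toggle, seated_carabiner, seated_swivel, seated_eight, seated_toggle and the z axis of bay0, either way round below 0.2 rad and z of each of loose_carabiner, seated_carabiner in the frame of bay0 below 0.011 m and (horizontal distance between each of loose_carabiner, seated_carabiner and bay0 below 0.06 m or horizontal distance between each of loose_carabiner, seated_carabiner and bay1 below 0.06 m or horizontal distance between each of loose_carabiner, seated_carabiner and bay2 below 0.06 m or horizontal distance between each of loose_carabiner, seated_carabiner and bay3 below 0.06 m) and z of each of loose_swivel, seated_swivel in the frame of bay0 below 0.017 m and (horizontal distance between each of loose_swivel, seated_swivel and bay0 below 0.06 m or horizontal distance between each of loose_swivel, seated_swivel and bay1 below 0.06 m or horizontal distance between each of loose_swivel, seated_swivel and bay2 below 0.06 m or horizontal distance between each of loose_swivel, seated_swivel and bay3 below 0.06 m) and z of each of loose_eight, seated_eight in the frame of bay0 below 0.0115 m and (horizontal distance between each of loose_eight, seated_eight and bay0 below 0.06 m or horizontal distance between each of loose_eight, seated_eight and bay1 below 0.06 m or horizontal distance between each of loose_eight, seated_eight and bay2 below 0.06 m or horizontal distance between each of loose_eight, seated_eight and bay3 below 0.06 m) and z of each of loose_toggle, seated_toggle in the frame of bay0 below 0.012 m and (horizontal distance between each of loose_toggle, seated_toggle and bay0 below 0.06 m or horizontal distance between each of loose_toggle, seated_toggle and bay1 below 0.06 m or horizontal distance between each of loose_toggle, seated_toggle and bay2 below 0.06 m or horizontal distance between each of loose_toggle, seated_toggle and bay3 below 0.06 m) and linear speed of each of loose_carabiner, loose_swivel, loose_eight, loose_toggle below 0.02 m/s and value of joint carrier above 0.094 m and value of joint peak below 0.08 rad); the robot touches nothing.
It fails at once if the shackle is moved more than 35 mm (distance of shackle from where it was at the start of the episode above 0.035 m).
It fails at once if the gate clip is moved more than 35 mm (distance of gate_clip from where it was at the start of the episode above 0.035 m).
It fails at once if the stopper is moved more than 35 mm (distance of stopper from where it was at the start of the episode above 0.035 m).
Of loose_carabiner, loose_swivel, loose_eight, loose_toggle only 3 to 4 are there at a start; the rules pass over those that are not, and their reading is None.
At some moment in a run one of loose_carabiner, loose_swivel, loose_eight, loose_toggle may be knocked a few centimetres aside while the robot is not near it.
Once in a run the grip may slacken for a moment while it holds something.
It also fails if it takes over 210 s, if anything falls off the work surface, if the arm or the gripper's body presses on something with over 40 N, if the wrist force passes 120 N, or if a joint passes its speed limit or range.

## Working session

There is one attempt and no reset: what is moved stays moved. The work goes in short steps, each a Python script; the robot and the scene stay as the last script left them, time stands still between calls to the robot, and variables do not carry over. Pictures are saved under pics/ and viewed, at most 14 in all, crops included, and the job is handed in when it is done.

```bash
ls; mkdir -p pics; python3 - <<'E'
from plant import r, vision, models, telemetry
import cv2
for c in ("side","top"):
    im=vision.snapshot(c); cv2.imwrite(f"pics/{c}0.png",im[:,:,::-1]); print(c,vision.get_calibration(c))
    for n in ["loose_carabiner","loose_swivel","loose_eight","loose_toggle","rail","carrier","bay0","bay1","bay2","bay3","push_grip","indicator","peak_grip","shackle","gate_clip","stopper"]:
        try: print(n,[( [round(float(v),3) for v in d["at"]],round(float(d["score"]),2)) for d in models.mark_of(n,c)])
        except Exception as e: print(n,e)
print(telemetry.current_t())
E
```

```text
pics
side {'fx': 453.54510838378945, 'fy': 453.54510838378945, 'cx': 322.55937449553886, 'cy': 245.9259357112888, 'position': array([ 0.20735734, -0.91274736,  0.72706414]), 'orientation': array([-0.46358267,  0.8727531 , -0.13865874,  0.06455148])}
loose_carabiner [([0.428, 0.304, 0.005], 0.44)]
loose_swivel [([0.449, -0.151, 0.014], 0.85)]
loose_eight [([0.455, 0.008, 0.006], 0.74)]
loose_toggle [([0.457, 0.164, 0.006], 0.56)]
rail [([0.637, -0.016, 0.002], 0.93), ([0.637, -0.133, 0.03], 0.71)]
carrier it knows: bay, gate_clip, indicator, loose_carabiner, loose_eight, loose_swivel, loose_toggle, peak_grip, push_grip, rail, seated_carabiner, seated_eight, seated_swivel, seated_toggle, shackle, stoppe
bay0 [([0.64, -0.134, 0.03], 0.93), ([0.635, -0.006, 0.029], 0.92), ([0.641, -0.265, 0.032], 0.79), ([0.636, 0.118, 0.032], 0.75)]
bay1 [([0.64, -0.134, 0.03], 0.93), ([0.635, -0.006, 0.029], 0.92), ([0.641, -0.265, 0.032], 0.79), ([0.636, 0.118, 0.032], 0.75)]
bay2 [([0.64, -0.134, 0.03], 0.93), ([0.635, -0.006, 0.029], 0.92), ([0.641, -0.265, 0.032], 0.79), ([0.636, 0.118, 0.032], 0.7
[... 1271 characters left out ...]
68], 0.57)]
bay1 [([0.641, -0.136, 0.032], 0.92), ([0.633, 0.125, 0.034], 0.72), ([0.642, -0.005, 0.027], 0.62), ([0.545, -0.076, 0.068], 0.57)]
bay2 [([0.641, -0.136, 0.032], 0.92), ([0.633, 0.125, 0.034], 0.72), ([0.642, -0.005, 0.027], 0.62), ([0.545, -0.076, 0.068], 0.57)]
bay3 [([0.641, -0.136, 0.032], 0.92), ([0.633, 0.125, 0.034], 0.72), ([0.642, -0.005, 0.027], 0.62), ([0.545, -0.076, 0.068], 0.57)]
push_grip [([0.546, -0.072, 0.067], 0.57)]
indicator [([0.516, -0.45, -0.001], 0.81)]
peak_grip [([0.511, -0.45, 0.071], 0.82), ([0.638, -0.004, 0.026], 0.67)]
shackle [([0.433, -0.319, 0.008], 0.65), ([0.514, -0.448, 0.072], 0.38)]
gate_clip [([0.352, 0.226, 0.006], 0.57)]
stopper []
1.6
```

View pics/top0.png

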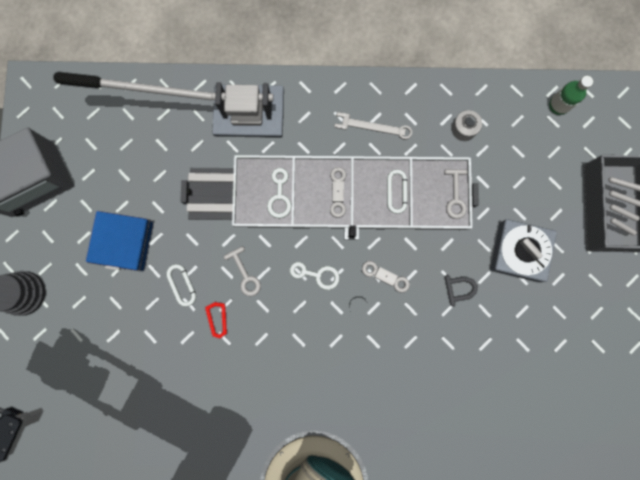

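View pics/side0.png

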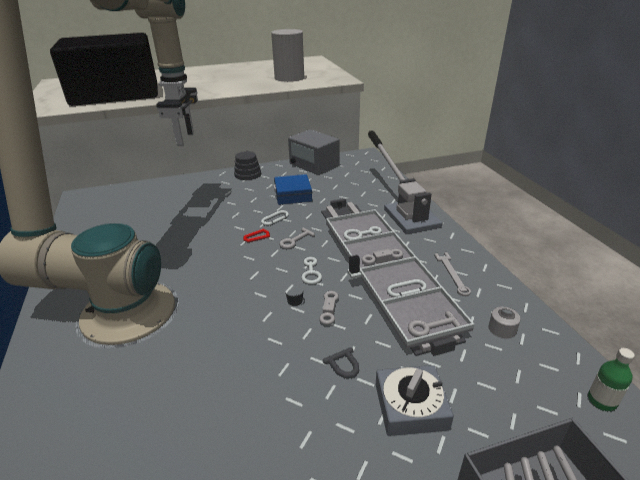

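Top view: bays from the right (−y) hold toggle, carabiner, swivel and eight. The loose carabiner is at (181,285), toggle (242,270), eight (315,275), swivel (386,276), and the knob at (535,250) has its pointer turned well away. The side view agrees.

```bash
cat > h.py <<'E'
from plant import r, gripper_to, inverse_kinematics, vision, models, telemetry
import numpy as np, cv2
from scipy.spatial.transform import Rotation as Ro
def cam(c):
    k=vision.get_calibration(c); q=k["orientation"]
    R=Ro.from_quat([q[1],q[2],q[3],q[0]]).as_matrix()
    return np.array([[k["fx"],0,k["cx"]],[0,k["fy"],k["cy"]],[0,0,1]]),R,np.array(k["position"])
def to_plane(uv,c,z):
    K,R,p=cam(c); uv=np.atleast_2d(uv).astype(float)
    d=(R@np.linalg.inv(K)@np.c_[uv,np.ones(len(uv))].T).T
    return (p+d*((z-p[2])/d[:,2])[:,None])[:,:2]
def to_px(P,c):
    K,R,p=cam(c); v=K@R.T@(np.array(P)-p); return v[:2]/v[2]
def P34(c):
    K,R,p=cam(c); return K@np.c_[R.T,-R.T@p]
def tri(a,b):  # marks from top and side -> triangulated point
    X=cv2.triangulatePoints(P34("top"),P34("side"),to_px(a,"top").reshape(2,1),to_px(b,"side").reshape(2,1))[:,0]
    return X[:3]/X[3]
H=dict(carabiner=.005,swivel=.011,eight=.0055,toggle=.006)
def snap(): vision.snapshot("top"); vision.snapshot("side")
def near(ds,near_xy=None,rad=.07):
    return [d for d in ds if near_xy is None or np.hypot(*(np.array(d["at"])[:2]-near_xy))<rad]
def locate(n,z0=0.,seated=False,xy=None,side=True):
    """yaw of long axis (+x of the thing), origin xy, shift of origin from bbox middle"""
    t=("seated_" if seated else "loose_")+n
    a=near(models.mark_of(t,"top"),xy)
    b=near(models.mark_of(t,"side"),xy) if side else []
    if not a and not b: return None
    o=np.mean([np.array((l or b or a)[0]["at"]) for l in (a,b)],0)
    T=tri(a[0]["at"],b[0]["at"]) if a and b else None
    best=None
    for d in models.regions_of(t,"top"):
        v,u=np.nonzero(d["pixels"]); 
        if len(u)<60: continue
        w=to_plane(np.c_[u,v],"top",z0+H[n])
        if np.hypot(*(w.mean(0)-o[:2]))<.03: best=w; break
    if best is None: return dict(o=o,tri=T,yaw=None)
    m=best.mean(0); ax=np.linalg.svd(best-m,full_matrices=False)[2][0]
    s=(best-m)@ax; mid=(s.max()+s.min())/2
    if mid<0: ax=-ax; mid=-mid   # mass lies to -x of the middle
    lat=np.array([-ax[1],ax[0]])
    ao=(o[:2]-m)@ax; lo=(o[:2]-m)@lat
    return dict(o=o,tri=T,yaw=float(np.arctan2(ax[1],ax[0])),xy=m+ax*ao+lat*lo*.4,shift=float(ao-mid),lo=float(lo),ln=float(np.ptp(s)))
def quat(yaw):
    q=(Ro.from_euler("z",yaw)*Ro.from_euler("x",np.pi)).as_quat(); return np.array([q[3],q[0],q[1],q[2]])
def best_yaw(pos,yaw):
    c=[(abs(q[5]),y) for y in (yaw,yaw+np.pi) for q in [inverse_kinematics(np.array(pos),quat(y))] if q is not None]
    return min(c)[1]
E
python3 - <<'E'
from h import *
np.set_printoptions(precision=4,suppress=True)
snap()
for s in (0,1):
  for n in H:
    d=locate(n,.03*s,bool(s)); print(n,s,{k:(np.round(v,3) if v is not None else None) for k,v in (d or {}).items()})
B=[np.array(d["at"]) for c in ("top","side") for d in models.mark_of("bay0",c) if d["score"]>.55 and abs(d["at"][0]-.64)<.03]; print(np.array(B))
for n in("push_grip","peak_grip","stopper"): 
    print(n,[tri(a["at"],b["at"]) for a in models.mark_of(n,"top")[:1] for b in models.mark_of(n,"side")[:1]])
im=vision.snapshot("top")[:,:,::-1]
a=cv2.resize(im[205:295,480:570],(600,600),interpolation=cv2.INTER_CUBIC); cv2.imwrite("pics/knob.png",a)
print(telemetry.current_t(), Ro.from_quat(np.roll(telemetry.current_tool_rot(),-1)).as_euler("zyx"))
E
```

```text
carabiner 0 {'o': array([0.427, 0.306, 0.005]), 'tri': array([0.427, 0.308, 0.003]), 'yaw': np.float64(-2.594), 'xy': array([0.426, 0.306]), 'shift': np.float64(-0.002), 'lo': np.float64(0.001), 'ln': np.float64(0.098)}
swivel 0 {'o': array([ 0.45 , -0.152,  0.011]), 'tri': None, 'yaw': np.float64(1.112), 'xy': array([ 0.451, -0.152]), 'shift': np.float64(-0.002), 'lo': np.float64(0.002), 'ln': np.float64(0.113)}
eight 0 {'o': array([0.452, 0.007, 0.006]), 'tri': array([0.452, 0.008, 0.006]), 'yaw': np.float64(1.296), 'xy': array([0.453, 0.006]), 'shift': np.float64(-0.001), 'lo': np.float64(0.002), 'ln': np.float64(0.114)}
toggle 0 {'o': array([0.458, 0.165, 0.006]), 'tri': array([0.458, 0.164, 0.007]), 'yaw': np.float64(0.515), 'xy': array([0.457, 0.166]), 'shift': np.float64(0.002), 'lo': np.float64(-0.002), 'ln': np.float64(0.111)}
carabiner 1 {'o': array([ 0.642, -0.169,  0.036]), 'tri': array([ 0.641, -0.17 ,  0.039]), 'yaw': np.float64(-0.005), 'xy': array([ 0.642, -0.17 ]), 'shift': np.float64(0.001), 'lo': np.float64(0.001), 'ln': np.float64(0.095)}
swivel 1 {'o': array([ 0.
[... 289 characters left out ...]
float64(-0.022), 'xy': array([0.633, 0.09 ]), 'shift': np.float64(-0.001), 'lo': np.float64(-0.0), 'ln': np.float64(0.109)}
toggle 1 {'o': array([ 0.638, -0.3  ,  0.036]), 'tri': array([ 0.636, -0.301,  0.038]), 'yaw': np.float64(-0.001), 'xy': array([ 0.638, -0.301]), 'shift': np.float64(-0.001), 'lo': np.float64(0.003), 'ln': np.float64(0.111)}
[[ 0.6386 -0.1341  0.0344]
 [ 0.6373 -0.2629  0.0365]
 [ 0.6366 -0.004   0.0268]
 [ 0.6338  0.1202  0.0326]
 [ 0.6378 -0.132   0.0309]
 [ 0.6335 -0.0037  0.0294]
 [ 0.6393 -0.2644  0.0353]
 [ 0.6333  0.1208  0.0294]]
push_grip [array([ 0.5447, -0.0751,  0.0702])]
peak_grip [array([ 0.517 , -0.4506,  0.0658])]
stopper []
3.3 [-2.7799  0.0001 -3.1414]
```

View pics/knob.png

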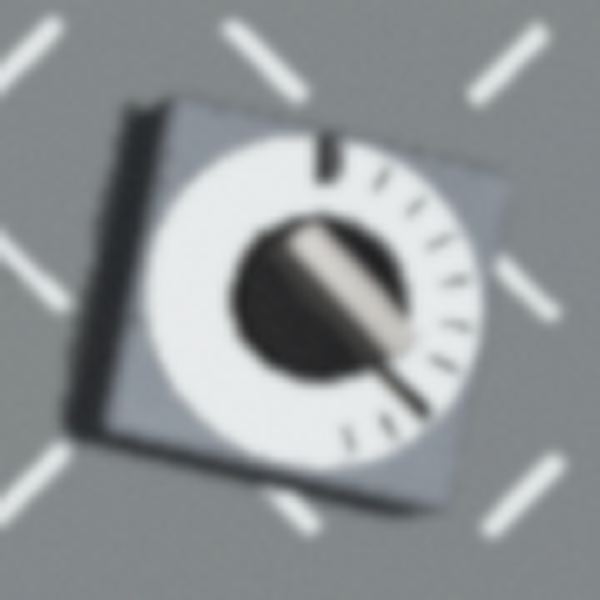

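The crop shows the bar pointer at lower right, tip at (425,412), and the zero mark at (328,165), so it is about 2.3 rad clockwise from zero. Now I'll pick and place the carabiner first.

```bash
cat >> h.py <<'E'
C=np.array([.6365,-.0713]); RY=.013; UP=.18
ux=np.array([np.cos(RY),np.sin(RY)]); uy=np.array([-ux[1],ux[0]])
BAY={n:C+uy*(.13*i-.195) for i,n in enumerate(["toggle","carabiner","swivel","eight"])}
W=dict(carabiner=.010,swivel=.024,eight=.011,toggle=.012)
GX=dict(carabiner=0,swivel=0,eight=.007,toggle=.010)
OPEN=dict(carabiner=.022,swivel=.05,eight=.034,toggle=.036)
def iq(xy,yaw,z=.06): return inverse_kinematics(np.array([*xy,z]),quat(yaw))
def pickplace(n,xy=None,z0=0.,dy=.031,d=None):
    if d is None:
        snap(); d=locate(n,z0,xy=xy)
    if d is None or d["yaw"] is None: print("not found",d); return False
    R2=lambda a:np.array([[np.cos(a),-np.sin(a)],[np.sin(a),np.cos(a)]])
    opts=[]
    for flip in (0,1):
        py=RY+np.pi*flip
        gy=(.017 if flip else -.017) if n=="carabiner" else 0.
        g=np.array([GX[n],gy])
        tgt=BAY[n]+uy*dy+R2(py)@np.array([d["shift"],0])
        for k in (0,1):
            a=d["yaw"]+k*np.pi; b=py+k*np.pi
            p=d["xy"]+R2(d["yaw"])@g; t=tgt+R2(py)@g
            q1,q2=iq(p,a),iq(t,b,.09)
            if q1 is not None and q2 is not None: opts.append((max(abs(q1[5]),abs(q2[5])),p,a,t,b))
    _,p,a,t,b=min(opts,key=lambda o:o[0])
    print(n,"at",d["xy"].round(3),"yaw",round(d["yaw"],2),"->",t.round(3),"q6",round(_,2))
    gripper_to(OPEN[n]); r.move_to([*p,UP if z0==0 else .2],quat(a))
    r.move_l([*p,z0+.05]); 
    if r.move_l([*p,z0+.0275],vel=.06,guard=8): print("guard",telemetry.current_ee_pos()); 
    zt=telemetry.current_ee_pos()[2]-z0
    gripper_to(0.,40.); w0=telemetry.current_opening()
    r.move_l([*p,z0+UP],vel=.2); r.hold(.1); w1=telemetry.current_opening()
    print("width",round(w0,4),round(w1,4),"t",telemetry.current_t())
    if w1<W[n]-.004: print("LOST at lift"); return False
    r.move_to([*t,UP+.03],quat(b)); w2=telemetry.current_opening()
    if w2<W[n]-.004: print("LOST in transit"); return False
    r.move_l([*t,.09]); r.move_l([*t,.03+zt-.001],vel=.04,guard=4)
    print("down z",telemetry.current_ee_pos().round(4),"w",round(telemetry.current_opening(),4))
    gripper_to(W[n]+.010); r.hold(.1); r.move_l([*t,UP],vel=.2); return True
E
python3 - <<'E'
from h import *
np.set_printoptions(precision=4,suppress=True)
print(pickplace("carabiner"),telemetry.current_t())
cv2.imwrite("pics/t1.png",vision.snapshot("top")[100:350,100:600,::-1])
E
```

```text
carabiner at [0.427 0.306] yaw 0.47 -> [ 0.634 -0.122] q6 1.52
width 0.0087 0.0085 t 8.9167
down z [ 0.6336 -0.1222  0.0577] w 0.0089
True 14.2667
```

View pics/t1.png

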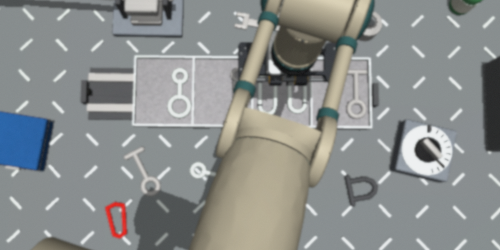

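The gripper is still over bay1, and two carabiners show side by side at (265,108) and (300,105). From here I'll retract the arm before each look.

```bash
cat >> h.py <<'E'
HOME=[1.088,.276,1.505,0,1.361,-.121]
def show(name): cv2.imwrite(f"pics/{name}.png",cv2.resize(vision.snapshot("top")[140:310,150:580,::-1],(800,316)))
E
python3 - <<'E'
from h import *
np.set_printoptions(precision=4,suppress=True)
for n in ("toggle","eight"):
    r.movej(HOME); ok=pickplace(n); print(ok,telemetry.current_t())
    if not ok: break
r.movej(HOME); show("t2")
E
```

```text
toggle at [0.456 0.165] yaw 0.53 -> [ 0.648 -0.235] q6 1.25
width 0.0111 0.0108 t 22.5667
down z [ 0.6478 -0.235   0.0577] w 0.0105
True 27.1917
eight at [0.455 0.01 ] yaw 1.35 -> [0.625 0.155] q6 1.45
width 0.0094 0.0096 t 36.1583
down z [0.624  0.1545 0.0577] w 0.0095
True 40.5417
```

View pics/t2.png

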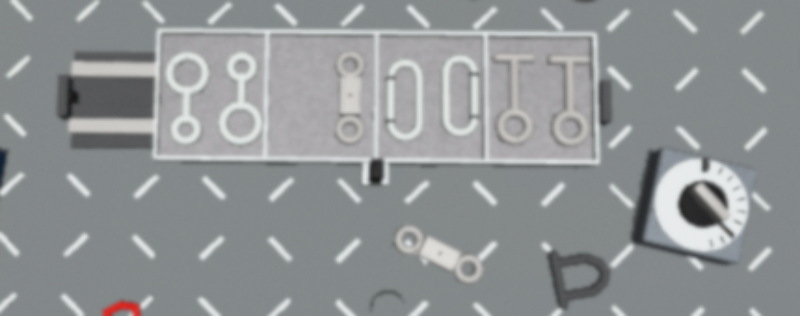

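All three pairs lie neatly in their bays. What's left is the swivel at (440,253) and the knob at (705,203).

```bash
python3 - <<'E'
from h import *
np.set_printoptions(precision=3,suppress=True)
ok=pickplace("swivel"); print(ok,telemetry.current_t())
r.movej(HOME); snap()
for n in H:
    for s in (True,False):
        d=locate(n,.03,s,xy=BAY[n]); print(n,s,None if d is None else (d["o"], [ux@(d["o"][:2]-BAY[n]),uy@(d["o"][:2]-BAY[n])],d["yaw"]))
show("t3")
c=to_px([.516,-.4505,.07],"top")
P=[to_plane([[480+x/6.667,205+y/6.667]],"top",z)[0] for x,y,z in((310,235,.08),(395,340,.08),(425,412,.052),(328,165,.052),(320,300,.052))]
v=P[1]-P[0]; print("bar",np.arctan2(v[1],v[0]),(P[0]+P[1])/2); G=np.array([.516,-.4505])
for p in P[2:4]: v=p-G; print(np.arctan2(v[1],v[0]))
print(P[4],telemetry.current_t())
E
```

```text
swivel at [ 0.453 -0.152] yaw 1.12 -> [0.634 0.025] q6 1.49
width 0.0232 0.0236 t 49.225
down z [0.633 0.025 0.058] w 0.0238
True 53.55
carabiner True (array([ 0.642, -0.172,  0.034]), [np.float64(0.004092430524173523), np.float64(-0.035611701667374714)], 3.1198040823923203)
carabiner False (array([ 0.635, -0.105,  0.032]), [np.float64(-0.0017379778118345765), np.float64(0.03131974713388319)], 3.1402588830392166)
swivel True (array([ 0.636, -0.038,  0.04 ]), [np.float64(-0.00022355708593867248), np.float64(-0.03219432179897317)], 3.1134950640152446)
swivel False (array([0.635, 0.023, 0.042]), [np.float64(-0.00022206206087497233), np.float64(0.02946086855646162)], -0.011821945546001756)
eight True (array([0.633, 0.089, 0.037]), [np.float64(-0.0009120053094398748), np.float64(-0.03437457160737111)], 0.008696650486742188)
eight False (array([0.63 , 0.154, 0.035]), [np.float64(-0.003220662828971616), np.float64(0.0303609101662089)], -3.1090456648806026)
toggle True (array([ 0.639, -0.299,  0.036]), [np.float64(-0.00036543617499494704), np.float64(-0.0331145248694217)], 0.005532669657734378)
toggle False (array([ 0.639, -0.237,  0.033]), [np.float64(-5.031688404590953e-05), np.float64(0.029586676872111705)], 0.00869017743390694)
bar -2.4736187194115664 [ 0.515 -0.451]
-2.406908156496888
-0.11823973880170224
[ 0.514 -0.452] 57.2917
```

View pics/t3.png

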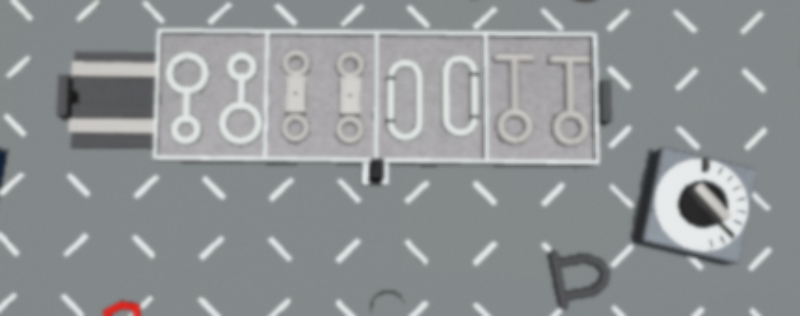

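All pairs are together. Next is the knob.

```bash
python3 - <<'E'
from h import *
np.set_printoptions(precision=3,suppress=True)
G=[.515,-.451]; a0=-2.45; z=.084
best=None
for a in (a0,a0+np.pi):
    qs=[iq(G,a+s,z) for s in (0,2.3,2.7)]; print(a,[None if q is None else q[5].round(2) for q in qs])
    if all(q is not None for q in qs):
        m=max(abs(q[5]) for q in qs)
        if best is None or m<best[0]: best=(m,a)
assert best; a=best[1]
gripper_to(.04); r.move_to([*G,.2],quat(a)); r.move_l([*G,.11]); print(r.move_l([*G,z],vel=.06,guard=8))
gripper_to(0.,35.); r.hold(.2); print("w",telemetry.current_opening(),telemetry.current_torque())
m0=telemetry.current_torque()[2]; log=[]
s=0
while s<2.7:
    s+=.1 if s<1.9 else .04
    q=iq(G,a+s,z)
    if q is None: print("noIK",s); break
    r.movej(q); m=telemetry.current_torque()[2]-m0; log.append((round(s,2),round(float(m),3)))
    if abs(m)>.35 and s>.3: break
print(log); print(telemetry.current_opening(),telemetry.current_wrist_force())
gripper_to(.04); r.move_l([*G,.2]); r.movej(HOME)
im=vision.snapshot("top")[:,:,::-1]
cv2.imwrite("pics/knob2.png",cv2.resize(im[205:295,480:570],(500,500),interpolation=cv2.INTER_CUBIC)); print(telemetry.current_t())
E
```

```text
-2.45 [None, np.float64(0.9), np.float64(0.5)]
0.6915926535897929 [np.float64(0.06), np.float64(-2.24), np.float64(-2.64)]
False
w 0.011764695698637731 [0.633 0.721 0.041]
[(0.1, 0.036), (0.2, -0.01), (0.3, -0.053), (0.4, -0.031), (0.5, 0.004), (0.6, 0.036), (0.7, 0.005), (0.8, 0.008), (0.9, 0.045), (1.0, 0.006), (1.1, -0.013), (1.2, 0.003), (1.3, -0.004), (1.4, 0.045), (1.5, -0.056), (1.6, 0.02), (1.7, 0.037), (1.8, -0.054), (1.9, -0.018), (1.94, 0.038), (1.98, -0.01), (2.02, -0.018), (2.06, 0.062), (2.1, 0.085), (2.14, -0.004), (2.18, 0.063), (2.22, 0.004), (2.26, -0.524)]
0.011836788250889258 [-0.003  5.17   5.706]
75.5417
```

View pics/knob2.png

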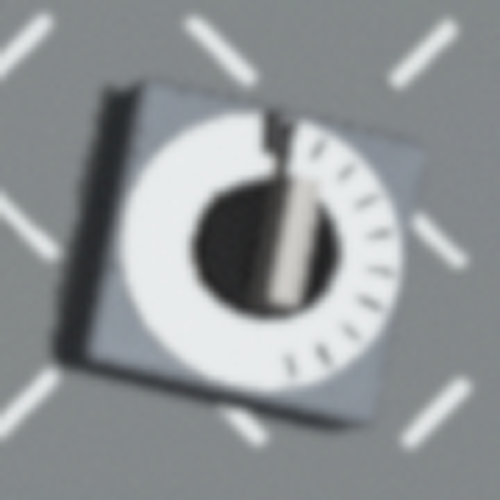

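The pointer is on the zero mark at (278,135), and the stop was felt as a 0.52 N m torque jump. Now I'll slide the carrier.

```bash
python3 - <<'E'
from h import *
np.set_printoptions(precision=3,suppress=True)
g=C-ux*.0912; z=.075
y=best_yaw([*g,z],RY); gripper_to(.04); r.move_to([*g,.2],quat(y)); r.move_l([*g,.11])
print(r.move_l([*g,z],vel=.06,guard=8)); gripper_to(0.,30.); print("w",telemetry.current_opening(),telemetry.current_wrist_force())
p0=telemetry.current_ee_pos()
print(r.move_l([*(g+uy*.09),z],vel=.04,guard=20)); print(r.move_l([*(g+uy*.108),z],vel=.015,guard=14)); r.hold(.3)
p=telemetry.current_ee_pos(); print("moved",(p-p0)[:2]@uy,"F",telemetry.current_wrist_force(),"w",telemetry.current_opening())
gripper_to(.04); r.hold(.2); r.move_l([*p[:2],.2]); r.movej(HOME); snap(); show("t4")
for n in H:
    for s in (True,False):
        d=locate(n,.03,s,xy=BAY[n]+uy*.1); print(n,s,None if d is None else (d["o"].round(3), np.array([ux@(d["o"][:2]-BAY[n]),uy@(d["o"][:2]-BAY[n])-.1])))
print([m["at"] for m in models.mark_of("push_grip","top")[:1]],telemetry.current_t())
E
```

```text
False
w 0.015499588969505412 [0.203 4.933 1.639]
False
True
moved 0.100069197777521 F [-0.191  3.257  2.372] w 0.015926253094561173
carabiner True (array([ 0.639, -0.07 ,  0.035]), array([ 0.003, -0.034]))
carabiner False (array([ 0.632, -0.005,  0.032]), array([-0.004,  0.032]))
swivel True (array([0.634, 0.064, 0.04 ]), array([-0.001, -0.029]))
swivel False (array([0.633, 0.124, 0.044]), array([-0.001,  0.031]))
eight True (array([0.631, 0.189, 0.037]), array([-0.002, -0.035]))
eight False (array([0.631, 0.254, 0.034]), array([-0.001,  0.03 ]))
toggle True (array([ 0.64 , -0.201,  0.033]), array([ 0.001, -0.035]))
toggle False (array([ 0.638, -0.139,  0.037]), array([0.   , 0.028]))
[[0.543, 0.0242, 0.068]] 89.1833
```

View pics/t4.png

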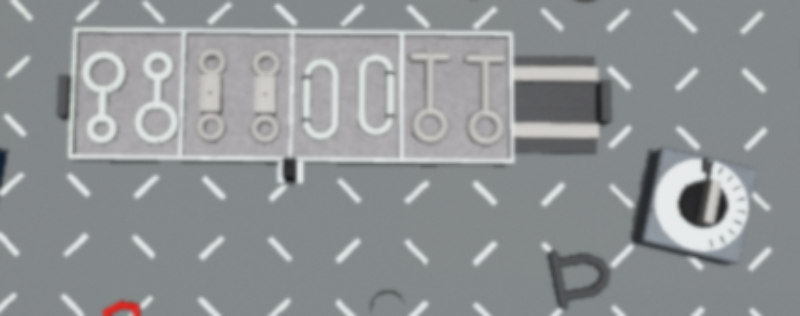

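The carrier is home: it moved 0.100 m and the stop was felt. All pairs are in their bays and the knob is at zero.

```bash
python3 -c "
from plant import r
print(r.sign_off())"
```

```text
the job is handed in; nothing more can be done
None
```

I've handed the job in: all four pairs lie together in their bays, the carrier is home against the test-station stop, the peak knob is at zero, and the bystanders were not touched; the judge's verdict was not shown.

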